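Isolate the hall's lighting supply and line up the padlock holes

ROBOT

A 6-joint arm with a two-finger parallel gripper is mounted at the origin on the work surface. World frame = base frame: x ahead of the robot, y to its left, z up, the work surface at z = 0. Lengths are in m, angles in rad, forces in N, time in s.
With the tool pointing down it reaches from about 0.375 to 0.825 m from the base axis. Payload 5.5 kg.
Tool frame: the origin (TCP) lies on the centre line of the jaws, within the pads' length; the fingertips stand finger_overhang ahead of it and the grasp point (between the pads) is the TCP (finger_overhang is the distance from the TCP to the fingertips, in m); z points along the fingers, y is the direction in which the jaws open and shut (so a half turn about z gives the same grasp; the last joint's range is limited). The gripper opens to 85 mm and grips with 20 to 120 N. Pads are 22 mm wide; open, the fingers measure 114 mm over their backs; the gripper's body (76 mm by 85 mm) begins 54 mm behind the grasp point. The pads swing forward as they close: fully open they stand 13 mm farther back than shut.
Start: joints at [-1.238, 0.314, -0.047, 1.21, 0, 1.571], TCP at [0.196, -0.567, 0.25] pointing down, gripper open.
Joint ranges: [-2.67, 2.67], [-0.69, 1.73], [-1.03, 1.25], [-2.08, 2.16], [-1.42, 1.45], [-3.14, 3.14]. Speed limits (rad/s): [2.39, 2.39, 3.01, 3.14, 3.14, 3.14].

INTERFACE

Orientations are given as a rotation vector (axis times angle).
In Python, from rig import * gives the robot as it stands.
- The arm moves only by the shell command python3 -m jog 'ROWS'. ROWS is JSON, a list of rows, each a list of 7 numbers: the gripper command: -1 is shut, 1 is fully open, values between are in proportion, then the shift along the tool's x, y, z in units of 30 mm (1.0 is 30 mm), then the turn, a rotation vector about the tool's x, y, z in units of 5 degrees (1.0 is 5 degrees). A call has 1 to 5 rows; each row is the pose to reach, as a shift and turn from the pose measured when the call began, along the tool's axes at that moment; what a row does not reach only later rows make up. A row lasts 1/12 s, in which the tool goes at most 41.7 mm and 7.16 degrees, less where a joint would pass 70% of its speed; a pose out of reach is approached as far as the arm can. A call with a gripper value outside its range is refused whole. The fingers move at their own pace and stop on an object; the grip force is fixed at half the most. Time passes only in rows, so rows that repeat a pose let the fingers close. It gives the time, the measured TCP pose, the force and the opening at its end, in the units of the state.
- get_obs(): the state, without advancing time (a new reading comes with each control period).
- capture(name): name is "scene" or "top"; returns a dict with "color" (384x512x3 uint8, red, green, blue), "fov_y" (degrees; the focal length in pixels is half the picture's height over the tangent of half this angle, whatever the lens; pixels are square), "cx", "cy" (the principal point, pixels), "k1" (the pictures are not rectified: a ray, as slopes to the right and down, at radius r is drawn at 1 + k1 r^2 times it, then the intrinsics apply), "view" (4x4, takes a point from world to camera coordinates). Camera axes: x right, y down, z forward; pixel columns grow to the right and rows downward; lengths in m; the calibration is good to about 2 mm. A picture is of the moment at which its call begins. There is no depth.
- close_job(): hands the job in, once; it reports no verdict.
The state is a dict: "time_s": time; "joints": joint angles; "qd": joint speeds; "joint_efforts": joint torques, N m; "position": TCP position; "orientation": TCP orientation; "wrist_force": force on the tool from outside, world axes, zero at the start; "torque": the same for the moment, N m; "width": finger opening in m.
Only numpy, scipy, OpenCV 4.12 (cv2) and the standard library are available. Lean on these libraries where they do the work, as an engineer would, in place of code of your own. Each camera call takes 0.05 s, during which the arm holds its last target.

TASK

First swing the handle of the larger isolator box from on round to off, where it points straight along the box over its sliding steel tongue. Then slide the tongue in under the handle's tip until the hole in the tongue and the hole in the handle line up, so that a padlock's shackle would drop straight through both, and let go. Leave the smaller isolator switched as it is, and do not disturb the padlock, the bottle and the card box.

Things in the scene. Friction and masses are not known exactly. Their poses are not given: they have to be found in the camera images.
- isolator: The larger isolator: a grey painted steel box fixed to the table, 160 (x) x 300 (y) x 90 mm high, origin at the centre of its underside; at yaw 0 its long side lies along world y. On its flat top, towards its -y end, is the black handle's pivot; towards its +y end a steel tongue slides along y between two low rails (9 mm high, 50 mm apart).
- pivot (a point): The vertical axis of the handle, at the height of the box's top (90 mm above the table), 90 mm from the box's centre towards its -y end.
- handle (a joint): Angle of the larger isolator's black handle, rad. 0 = on (handle points to the box's -x), 1.571 = off (points to the box's +y, straight over the tongue); grows clockwise seen from above. Limits -0.15 and 1.80: it can be swung past off, there is no click or stop there. It stays where it is left (about 0.4 N m of friction, no spring).
- handle_grip (a point): Middle of the handle's upright grip fin, 64 mm from the pivot axis and 46 mm above the box's top. The fin runs radially from 28 to 92 mm from the pivot, is 18 mm thick and stands from 18 to 66 mm above the box's top; its x axis points along the handle towards the pivot.
- handle_hole (a point): Centre of the upper mouth of the 16 mm upright padlock hole in the handle's flat tip, 110 mm from the pivot axis, 18 mm above the box's top. The flat tip is 34 mm wide, 6 mm thick (12 to 18 mm above the box's top) and ends 132 mm from the pivot axis.
- tongue (a joint): Travel of the steel tongue, m. 0 = fully drawn out, grows as it slides along the box's -y towards the pivot; limits 0 and 0.065. At 0.050 its hole is 110 mm from the pivot axis, which is under the handle's hole when the handle is off; it can be pushed past that. It stays where it is left (about 4 N of friction, no spring).
- tongue_hole (a point): Centre of the upper mouth of the 16 mm upright padlock hole in the tongue (40 mm wide steel plate, top 6 mm above the box's top, so it passes freely under the handle's tip). The hole always lies on the line from the pivot along the box's +y.
- tongue_tab (a point): Grip point of the tongue's upright finger tab, 37 mm above the box's top and 60 mm beyond the tongue's hole along the box's +y. The tab is 10 mm thick along y, 40 mm wide along x and stands up to 54 mm above the box's top.
- small_isolator: The smaller isolator, to be left alone: a grey box fixed to the table, 120 (x) x 160 (y) x 70 mm high, origin at the centre of its underside; its black handle (70 mm long, its top 112 mm above the table) pivots 20 mm from its centre towards -y and it has no sliding tongue.
- small_handle (a joint): Angle of the smaller isolator's handle, rad; 0 = on (points to that box's -x). Leave it.
- bottle_centre (a point): Centre of an upright metal drinking bottle, 66 mm across, 190 mm high (bystander).
- card_box_centre (a point): Centre of a black card box, 65 x 95 x 30 mm, lying flat (bystander).
- padlock_centre (a point): Centre of the body of an open brass padlock, 45 x 55 x 22 mm with a steel shackle along its +x, lying flat (bystander).

How it is judged:
By the outcome, as a careful person would: the job done as asked, in the order asked, and still so for the second after the job is handed in, with the robot touching nothing.
It also fails if it takes over 48 s, if anything falls off the work surface, if the arm or the gripper's body presses on something with over 40 N, if the wrist force passes 120 N, or if a joint passes its speed limit or range.

## Working session

There is one attempt and no reset: what is moved stays moved. The work goes in short steps, Python scripts to look and compute and a shell command to move; the robot and the scene stay as the last step left them, time stands still between calls to the robot, and variables do not carry over. Pictures are saved under pics/ and viewed, and the job is handed in when it is done.

```bash
ls; mkdir -p pics
python3 - <<'E'
from rig import *
import cv2
o=get_obs();print(o)
for n in("scene","top"):
    c=capture(n);print(n,{k:v for k,v in c.items() if k!="color"})
    cv2.imwrite(f"pics/{n}0.png",cv2.cvtColor(c["color"],cv2.COLOR_RGB2BGR))
E
```

```text
pics
{'time_s': 0.0, 'joints': array([-1.23798038e+00,  3.14253257e-01, -4.80889493e-02,  1.21019195e+00,
       -1.41380757e-05,  1.57080578e+00]), 'qd': array([-0.00104781, -0.00167223, -0.00022739, -0.0020045 ,  0.0004995 ,
       -0.00025163]), 'joint_efforts': array([ 2.10685712e-04, -5.39591110e+01,  3.39748335e+01,  1.92514714e-02,
       -1.16867986e-04,  3.25147077e-06]), 'position': array([ 0.1958397 , -0.5665576 ,  0.24941388]), 'orientation': array([-3.09650964e+00, -5.20078488e-01,  4.73818108e-04]), 'wrist_force': array([-0.32875603, -0.12579934,  0.50388833]), 'torque': array([ 0.05340589, -0.02340118,  0.00829181]), 'width': 0.085203941438594}
scene {'fov_y': 52.01264045566008, 'cx': 260.0980100033332, 'cy': 185.24846656246984, 'k1': 0.022314872113835104, 'view': array([[-0.79146827,  0.61115572,  0.00816494,  0.47222405],
       [ 0.51956638,  0.67977254, -0.51764859, -0.26208379],
       [-0.3219142 , -0.4054602 , -0.85555436,  1.25270119],
       [ 0.        ,  0.        ,  0.        ,  1.        ]])}
top {'fov_y': 48.009458076436104, 'cx': 250.21381552980907, 'cy': 200.97126661379167, 'k1': 0.00281983462748421, 'view': array([[-2.06961030e-02, -9.99562101e-01,  2.11489418e-02,
        -9.47888326e-05],
       [-9.95575013e-01,  1.86649241e-02, -9.20978558e-02,
         6.20834502e-01],
       [ 9.16627828e-02, -2.29614247e-02, -9.95525342e-01,
         1.08993271e+00],
       [ 0.00000000e+00,  0.00000000e+00,  0.00000000e+00,
         1.00000000e+00]])}
```

View pics/scene0.png

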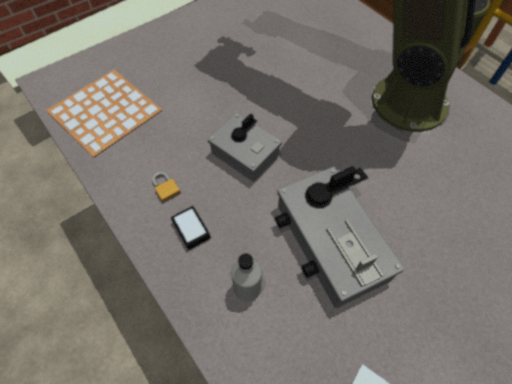

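View pics/top0.png

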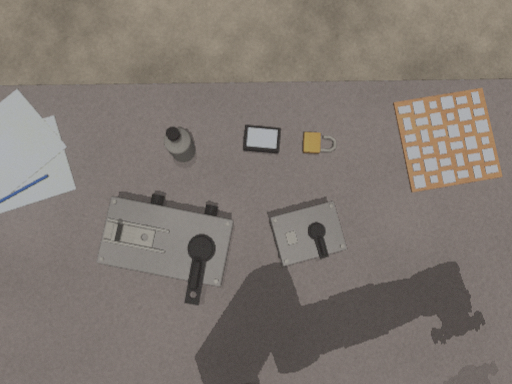

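The top view shows the larger isolator around (165,241), with its handle pointing down and its pivot at about (201,248). The tongue tab is at about (119,232), and the small isolator is at (308,233). I'll enlarge both views to measure.

```bash
cat > h.py <<'E'
import numpy as np, cv2
def K(c):
    f=c["color"].shape[0]/2/np.tan(np.radians(c["fov_y"]/2))
    return np.array([[f,0,c["cx"]],[0,f,c["cy"]],[0,0,1]]),np.array([c["k1"],0,0,0,0.])
def at(c,uv,z):
    k,d=K(c); n=cv2.undistortPoints(np.array([[uv]],float),k,d)[0,0]
    R=c["view"][:3,:3];t=c["view"][:3,3]
    o=-R.T@t; r=R.T@np.array([n[0],n[1],1]); return o+r*(z-o[2])/r[2]
def px(c,p):
    k,d=K(c);R=c["view"][:3,:3]
    return cv2.projectPoints(np.array([p],float).reshape(-1,1,3),cv2.Rodrigues(R)[0],c["view"][:3,3],k,d)[0][:,0]
def crop(c,x0,y0,w,h,name,s=5):
    i=cv2.cvtColor(c["color"],cv2.COLOR_RGB2BGR)[y0:y0+h,x0:x0+w]
    cv2.imwrite(name,cv2.resize(i,None,fx=s,fy=s,interpolation=cv2.INTER_CUBIC))
E
python3 - <<'E'
from rig import *
from h import *
c=capture("top");crop(c,90,190,155,120,"pics/t1.png")
c=capture("scene");crop(c,265,155,145,150,"pics/s1.png",4)
E
```

```text
(no output)
```

View pics/t1.png

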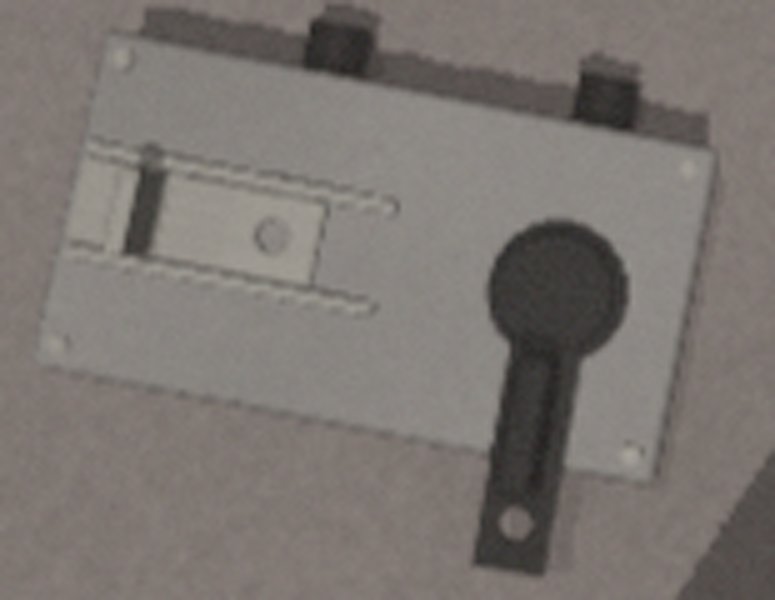

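View pics/s1.png

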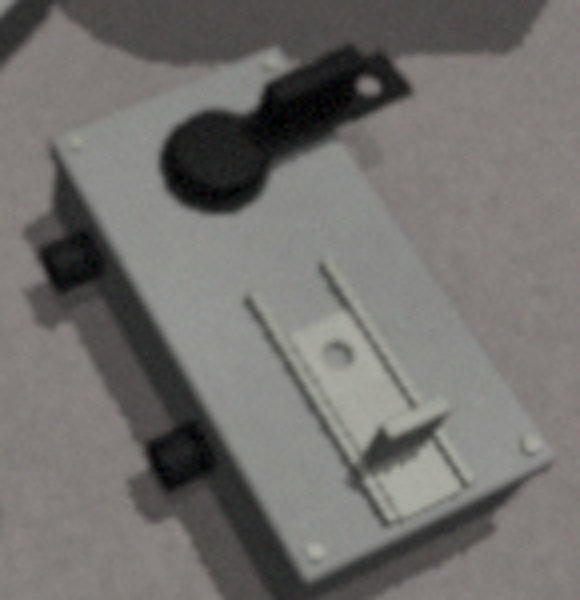

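Run:
```python
from rig import *
from h import *
from scipy.optimize import least_squares
ct=capture("top");cs=capture("scene")
f=lambda p,s,o:((np.array(p)+.5)/s-.5+np.array(o))
T={'c':[(108,35),(716,150),(655,482),(38,362)],'th':(272,236),'hh':(516,522)}
S={'c':[(308,582),(52,145),(278,48),(552,460)],'th':(338,351),'hh':(369,85)}
loc=[(.08,.15),(.08,-.15),(-.08,-.15),(-.08,.15)]
for c,D,s,o in((ct,T,5,(90,190)),(cs,S,4,(265,155))):
    P=[at(c,f(p,s,o),.09) for p in D['c']]
    print(np.round(P,4)[:,:2].tolist(),'sides',[round(np.linalg.norm(P[i]-P[i-1]),4) for i in range(4)])
    print('th',at(c,f(D['th'],s,o),.096),'hh',at(c,f(D['hh'],s,o),.108))
def wp(q,x,y,z):
    a=q[2];return [q[0]+np.cos(a)*x-np.sin(a)*y,q[1]+np.sin(a)*x+np.cos(a)*y,z]
def pts(q):
    L=[wp(q,*l,.09) for l in loc]
    L.append(wp(q,0,-.09+.160-q[3],.096))
    L.append(wp(q,-.11*np.cos(q[4]),-.09+.11*np.sin(q[4]),.108))
    return L
def res(q):
    L=pts(q);r=[]
    for c,D,s,o in((ct,T,5,(90,190)),(cs,S,4,(265,155))):
        r.append(px(c,L)-np.array([f(p,s,o) for p in D['c']+[D['th'],D['hh']]]))
    return np.array(r).ravel()
r=least_squares(res,[.55,.15,-.1,0,0],loss='soft_l1');print(r.x,np.round(r.fun.reshape(2,-1,2),1).tolist())
q=r.x
for n,p in(('pivot',(0,-.09,.09)),('tab',(0,.13-q[3],.127)),('tab_end',(0,.08,.127)),('off_hole',(0,.02,.108))):print(n,wp(q,*p))
```

```text
[[0.6321, 0.3276], [0.5702, 0.0325], [0.4112, 0.0645], [0.4748, 0.3595]] sides [np.float64(0.1605), np.float64(0.3015), np.float64(0.1622), np.float64(0.3018)]
th [0.53274832 0.24656946 0.096     ] hh [0.39592459 0.12928963 0.108     ]
[[0.633, 0.3293], [0.5717, 0.0376], [0.4104, 0.0698], [0.479, 0.3627]] sides [np.float64(0.1575), np.float64(0.298), np.float64(0.1645), np.float64(0.3008)]
th [0.53017675 0.24538597 0.096     ] hh [0.39523164 0.13142052 0.108     ]
[ 0.52239275  0.19789028 -0.21096348  0.02086568 -0.02407485] [[[-0.1, 0.0], [-0.8, 0.4], [-1.4, -0.6], [-0.7, -0.3], [0.3, 0.0], [-0.4, 0.2]], [[-0.1, -0.8], [-0.0, -1.4], [-1.2, -0.0], [0.6, -1.4], [-0.6, 0.8], [-0.4, -0.2]]]
pivot [np.float64(0.5035465622795828), np.float64(0.1098856109103), 0.09]
tab [np.float64(0.5452457098352439), np.float64(0.3046050457089773), 0.127]
tab_end [np.float64(0.5391449217333213), np.float64(0.2761166453298765), 0.127]
off_hole [np.float64(0.5265807948672959), np.float64(0.21744686847590833), 0.108]
```

Run:
```python
from rig import *
import rig
from h import *
from scipy.spatial.transform import Rotation as Ro
print([n for n in dir(rig) if n[0]!='_'])
print(getattr(rig,'finger_overhang',None))
o=get_obs();R=Ro.from_rotvec(o['orientation']).as_matrix();print(R.round(3))
c=capture("top")
print('bottle top',at(c,(173,133),.19),'base',at(c,(181,150),0),'card',at(c,(262,139),.03),'lock',at(c,(312,143),.02))
```

```text
['Unreachable', 'capture', 'close_job', 'finger_overhang', 'get_obs']
0.019
[[ 0.945  0.327 -0.   ]
 [ 0.327 -0.945  0.001]
 [ 0.    -0.001 -1.   ]]
bottle top [0.76213682 0.16136275 0.19      ] base [0.76404277 0.16973628 0.        ] card [ 0.78350559 -0.04666609  0.03      ] lock [ 0.77299681 -0.17981899  0.02      ]
```

```bash
cat >> h.py <<'E'
from scipy.spatial.transform import Rotation as Ro
A=-0.21096
PIV=np.array([.50355,.10989])
def rel(o,p,xa):
    R=Ro.from_rotvec(o['orientation']).as_matrix()
    s=R.T@(np.array(p)-o['position'])/.03
    G=np.array([[np.cos(xa),np.sin(xa),0],[np.sin(xa),-np.cos(xa),0],[0,0,-1]])
    t=np.degrees(Ro.from_matrix(R.T@G).as_rotvec())/5
    return np.round(np.r_[s,t],2).tolist()
def st(o):
    R=Ro.from_rotvec(o['orientation']).as_matrix()
    print('t',round(o['time_s'],2),'p',o['position'].round(4),'xa',round(np.arctan2(R[1,0],R[0,0]),4),'tilt',R[2,:2].round(4),'F',o['wrist_force'].round(1),'w',round(o['width'],4),'j',o['joints'].round(2))
def local(p):
    c,s=np.cos(A),np.sin(A);d=np.array(p[:2])-PIV
    return np.array([c*d[0]+s*d[1],-s*d[0]+c*d[1]])
def wpiv(x,y):
    c,s=np.cos(A),np.sin(A);return PIV+np.array([c*x-s*y,s*x+c*y])
E
python3 - <<'E'
from rig import *
from h import *
o=get_obs();print(rel(o,(.42,-.25,.25),.333)); print(rel(o,(.42,-.25,.25),-.187));print(rel(o,(*wpiv(-.064,.0015),.25),-.187),wpiv(-.064,0))
E
python3 -m jog '[[1,5,-1,0,0,0,3],[1,5,-1,0,0,0,3]]'; python3 -c "
from rig import *;from h import *;st(get_obs())"
```

```text
[10.51, -7.55, 0.01, -0.0, 0.0, -0.0]
[10.51, -7.55, 0.01, -0.0, 0.0, 5.96]
[15.26, -19.12, 0.01, -0.0, 0.0, 5.96] [0.44096886 0.12329152]
time_s: 0.52
position: [0.2631, -0.5279, 0.2501]
orientation: [-3.138, -0.138, 0.0]
wrist_force: [0.6, 0.4, -0.5]
width: 0.0854
t 0.52 p [ 0.2631 -0.5279  0.2501] xa 0.0876 tilt [-0.0001 -0.0001] F [ 0.6  0.4 -0.5] w 0.0854 j [-1.11  0.29 -0.07  1.2  -0.    1.95]
```

```bash
python3 -c "
from rig import *;from h import *;o=get_obs();print(rel(o,(.42,-.25,.25),2.955))"
```

```text
[6.02, -8.77, 0.0, -0.0, -0.0, -32.86]
```

```bash
python3 -m jog '[[1,6,-8.8,0,0,0,-10],[1,6,-8.8,0,0,0,-15],[1,6,-8.8,0,0,0,-20],[1,6,-8.8,0,0,0,-25],[1,6,-8.8,0,0,0,-32]]' >/dev/null;  python3 -c "
from rig import *;from h import *;o=get_obs();st(o);print(rel(o,(.43,-.1,.25),2.955))"
```

```text
t 0.93 p [ 0.366  -0.3438  0.2502] xa 0.728 tilt [0.0002 0.0001] F [1.2 0.  0.8] w 0.0852 j [-0.75  0.13 -0.28  1.16  0.    1.66]
[7.0, -4.65, 0.01, 0.0, -0.0, -25.52]
```

```bash
python3 -m jog '[[1,7,-4.7,0,0,0,-25],[1,7,-4.7,0,0,0,-25],[1,7,-4.7,0,0,0,-25],[1,7,-4.7,0,0,0,-25],[1,7,-4.7,0,0,0,-25]]' >/dev/null;  python3 -c "
from rig import *;from h import *;o=get_obs();st(o);print(rel(o,(*wpiv(-.064,.0015),.22),2.955))"
```

```text
t 1.35 p [ 0.4175 -0.1419  0.2505] xa 1.3531 tilt [0.0001 0.0006] F [ 1.1 -0.2  0.2] w 0.0853 j [-0.33  0.01 -0.4   1.15  0.    1.46]
[8.85, -1.14, 1.02, 0.01, 0.0, -18.36]
```

```bash
for k in 1; do python3 -m jog '[[1,8.9,-1.1,0.5,0,0,-18.4],[1,8.9,-1.1,1,0,0,-18.4],[1,8.9,-1.1,1,0,0,-18.4],[1,8.9,-1.1,1,0,0,-18.4],[1,8.9,-1.1,1,0,0,-18.4]]' >/dev/null; done; python3 -c "
from rig import *;from h import *;o=get_obs();st(o);print(rel(o,(*wpiv(-.064,-.0015),.22),2.955))"
```

```text
t 1.77 p [0.4367 0.0644 0.2283] xa 1.9784 tilt [-0.0005  0.0011] F [ 1.1 -0.5 -0.2] w 0.0852 j [ 0.15  0.03 -0.44  1.1  -0.    1.31]
[1.71, 0.88, 0.28, 0.01, 0.01, -11.19]
```

```bash
python3 -m jog '[[1,1.7,0.9,0.3,0,0,-11.2],[1,1.7,0.9,0.3,0,0,-11.2],[1,1.7,0.9,0.3,0,0,-11.2],[1,1.7,0.9,0.3,0,0,-11.2],[1,1.7,0.9,0.3,0,0,-11.2]]' >/dev/null; python3 -m jog '[[1,0,0,0,0,0,-4.1],[1,0,0,0,0,0,-4.1],[1,0,0,0,0,0,-4.1],[1,0,0,0,0,0,-4.1]]' >/dev/null
python3 - <<'E'
from rig import *
from h import *
o=get_obs();st(o);print(rel(o,(*wpiv(-.064,-.0015),.14),2.955))
c=capture("scene");crop(c,200,60,220,180,"pics/s2.png",3)
E
```

```text
t 2.52 p [0.4411 0.1227 0.2192] xa 2.9659 tilt [-0.0008 -0.0001] F [-1.3  0.4 -0.3] w 0.0853 j [ 0.27  0.06 -0.43  1.08 -0.    0.45]
[0.01, -0.03, 2.64, -0.0, 0.01, 0.12]
```

View pics/s2.png

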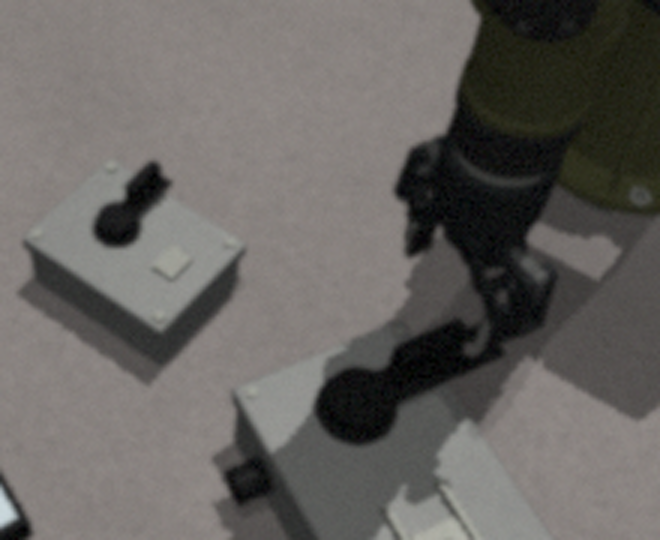

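The open jaws straddle the handle's fin. The handle hub is at about (357,405) in the crop and the fingers at (420,230) and (500,330). Next I go down to z≈0.138 and close.

```bash
python3 -m jog '[[1,0,0,1,0,0,0.1],[1,0,0,2,0,0,0.1],[1,0,0,2.7,0,0,0.1],[1,0,0,2.7,0,0,0.1],[0.2,0,0,2.7,0,0,0.1]]'; python3 -m jog '[[-1,0,0,0,0,0,0],[-1,0,0,0,0,0,0],[-1,0,0,0,0,0,0],[-1,0,0,0,0,0,0],[-1,0,0,0,0,0,0]]';python3 - <<'E'
from rig import *
from h import *
o=get_obs();st(o);print(local(o['position']))
E
```

```text
time_s: 2.98
position: [0.4402, 0.1224, 0.1378]
orientation: [-0.301, -3.126, 0.002]
wrist_force: [1.1, -0.0, 0.8]
width: 0.076
time_s: 3.4
position: [0.4409, 0.1222, 0.1388]
orientation: [0.302, 3.127, -0.002]
wrist_force: [0.6, -1.3, 3.7]
width: 0.0174
t 3.4 p [0.4409 0.1222 0.1388] xa 2.9491 tilt [-0.0002 -0.0013] F [ 0.6 -1.3  3.7] w 0.0174 j [ 0.27  0.13 -0.55  0.89 -0.    0.46]
[-0.0638756  -0.00105036]
```

```bash
python3 -m jog '[[-1,-0.012,0.223,0,0,0,1.2],[-1,-0.047,0.443,0,0,0,2.4],[-1,-0.104,0.659,0,0,0,3.6],[-1,-0.184,0.868,0,0,0,4.8],[-1,-0.286,1.067,0,0,0,6]]';cat >> h.py <<'E'
def hs():
    from rig import get_obs
    o=get_obs();st(o);l=local(o['position']);print('local',l,'r',np.hypot(*l),'theta',np.arctan2(l[1],-l[0]))
    print('torque',o['torque'].round(2))
    return o
E
python3 -c "
from h import *
hs()"
```

```text
time_s: 3.82
position: [0.4551, 0.1512, 0.1388]
orientation: [1.108, 2.939, -0.006]
wrist_force: [-1.7, -5.3, 1.1]
width: 0.0173
t 3.82 p [0.4551 0.1512 0.1388] xa 2.4203 tilt [-0.0021 -0.0032] F [-1.7 -5.3  1.1] w 0.0173 j [ 0.32  0.17 -0.5   0.9  -0.    1.04]
local [-0.05603654  0.03023339] r 0.06367222235839215 theta 0.49476927542288485
torque [-0.8   0.04  0.28]
```

```bash
python3 -m jog '[[-1,-0.012,0.223,0,0,0,1.2],[-1,-0.047,0.443,0,0,0,2.4],[-1,-0.104,0.659,0,0,0,3.6],[-1,-0.184,0.868,0,0,0,4.8],[-1,-0.286,1.067,0,0,0,6]]';
python3 -c "
from h import *
o=hs();print(rel(o,(*wpiv(-.064*np.cos(1.45),.064*np.sin(1.45)),.1388),np.pi+A-1.45))"
```

```text
time_s: 4.23
position: [0.4822, 0.1692, 0.1388]
orientation: [1.837, 2.547, -0.008]
wrist_force: [-2.2, -4.3, 1.4]
width: 0.0172
t 4.23 p [0.4822 0.1692 0.1388] xa 1.8921 tilt [-0.0042 -0.0031] F [-2.2 -4.3  1.4] w 0.0172 j [ 0.34  0.23 -0.43  0.92 -0.    1.59]
local [-0.03326591  0.0535349 ] r 0.06302861268414443 theta 1.014799034670922
torque [-0.32  0.37  0.42]
[-0.15, 0.9, -0.0, -0.02, 0.05, 4.71]
```

```bash
python3 -m jog '[[-1,-0.012,0.223,0,0,0,1.2],[-1,-0.047,0.443,0,0,0,2.4],[-1,-0.104,0.659,0,0,0,3.6],[-1,-0.184,0.868,0,0,0,4.8],[-1,-0.286,1.067,0,0,0,6]]'; python3 -m jog '[[-1,0,0,0,0,0,0]]'
python3 - <<'E'
from h import *
from rig import capture
o=hs();print(rel(o,(*wpiv(-.064*np.cos(1.571),.064*np.sin(1.571)),.1388),np.pi+A-1.571))
c=capture("top");crop(c,90,190,155,120,"pics/t3.png")
c=capture("scene");crop(c,265,155,145,150,"pics/s3.png",4)
E
```

```text
time_s: 4.65
position: [0.5147, 0.1711, 0.1388]
orientation: [2.437, 1.979, -0.009]
wrist_force: [-4.3, -1.9, 3.2]
width: 0.0173
time_s: 4.73
position: [0.5154, 0.1709, 0.1389]
orientation: [2.441, 1.975, -0.009]
wrist_force: [0.8, -0.6, -2.7]
width: 0.0176
t 4.73 p [0.5154 0.1709 0.1389] xa 1.3604 tilt [-0.0055 -0.0019] F [ 0.8 -0.6 -2.7] w 0.0176 j [ 0.32  0.28 -0.35  0.94 -0.    2.1 ]
local [-0.00119832  0.06216661] r 0.062178161519738186 theta 1.5515227831669152
torque [ 0.24 -0.63 -0.32]
[0.06, 0.04, 0.0, -0.02, 0.06, 0.01]
```

View pics/t3.png

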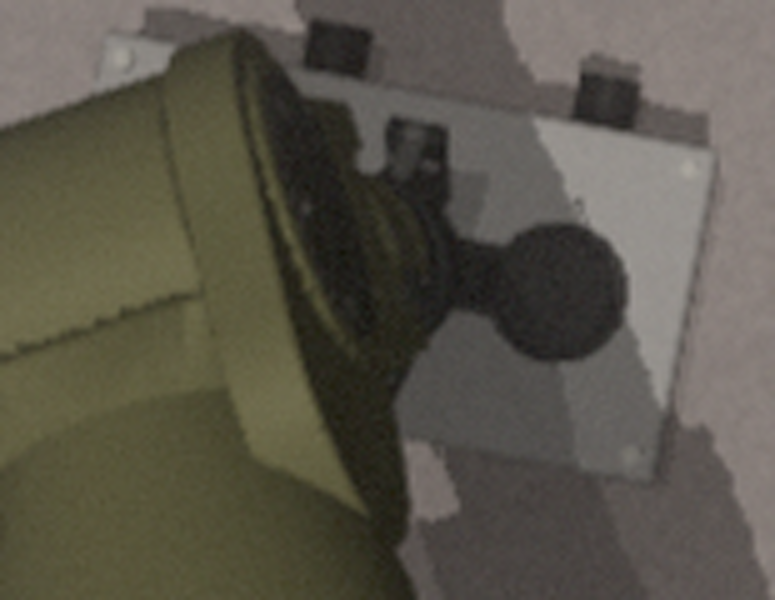

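View pics/s3.png

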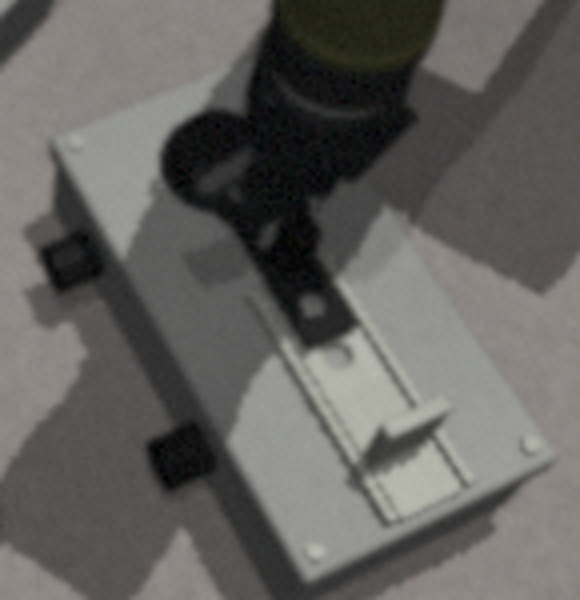

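The handle is close to off: its hole is at (313,306) in the scene crop and the tongue hole is just beyond it at about (340,353). I'll let go and rise clear so I can measure it without the arm in the way.

```bash
python3 -m jog '[[0,0,0,0,0,0,0],[0,0,0,0,0,0,0],[0,0,0,0,0,0,0],[0,0,0,-1,0,0,0],[0,0,0,-2,0,0,0]]'; python3 -m jog '[[0,-1,0,-1.5,0,0,0],[0,-3,0,-3,0,0,0],[0,-5,0,-3,0,0,0],[0,-7,0,-3,0,0,0],[0,-7,0,-3,0,0,0]]'
python3 - <<'E'
from h import *
from rig import capture
hs()
c=capture("top");crop(c,90,190,155,120,"pics/t4.png")
c=capture("scene");crop(c,265,155,145,150,"pics/s4.png",4)
E
```

```text
time_s: 5.25
position: [0.5133, 0.1709, 0.198]
orientation: [2.436, 1.983, -0.015]
wrist_force: [1.3, 0.2, -0.8]
width: 0.0428
time_s: 5.67
position: [0.4778, -0.0037, 0.2862]
orientation: [2.432, 1.985, -0.012]
wrist_force: [0.3, -0.7, 0.2]
width: 0.0428
t 5.67 p [ 0.4778 -0.0037  0.2862] xa 1.3693 tilt [-0.0071 -0.003 ] F [ 0.3 -0.7  0.2] w 0.0428 j [-0.    0.07 -0.26  1.24 -0.01  1.77]
local [-0.00143277 -0.11642744] r 0.11643625236759123 theta -1.5584908012993393
torque [-0.01 -0.05  0.04]
```

View pics/t4.png

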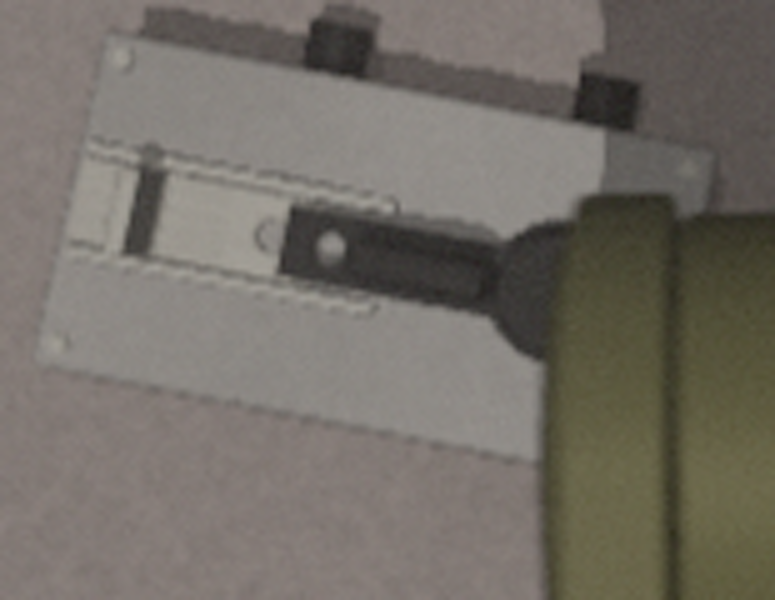

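View pics/s4.png

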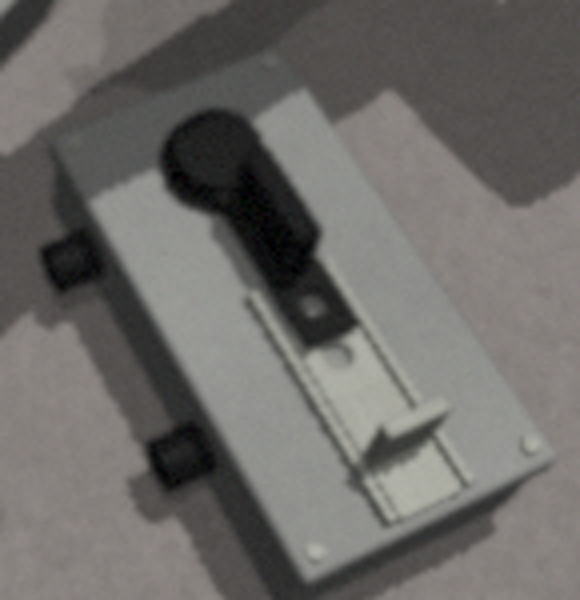

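Run:
```python
from h import *
from rig import capture
f=lambda p,s,o:((np.array(p)+.5)/s-.5+np.array(o))
for n,s,o,hh,th,on in(("top",5,(90,190),(331,248),(272,236),(516,522)),("scene",4,(265,155),(313,306),(338,351),(369,85))):
    c=capture(n);H=at(c,f(hh,s,o),.108);T=at(c,f(th,s,o),.096)
    O=at(c,f(on,s,o),.108)
    print(n,local(H),local(T),'on',local(O),np.hypot(*local(H)))
```

```text
top [4.76862154e-05 1.08493920e-01] [-6.94954682e-05  1.39763413e-01] on [-0.10930165 -0.00356707] 0.10849393007903478
scene [0.00061791 0.11171484] [-0.00233623  0.13806768] on [-0.11042544 -0.00162853] 0.11171655010434342
```

```bash
python3 -c "
from h import *
from rig import *
o=get_obs();print(wpiv(0,.199),rel(o,(*wpiv(0,.199),.25),np.pi+A))"
```

```text
[0.54522034 0.30447824] [10.51, 0.1, 1.1, -0.1, 0.02, -17.94]
```

```bash
python3 -m jog '[[0.3,10.5,0.1,1,-0.1,0,-18],[0.3,10.5,0.1,1,-0.1,0,-18],[0.3,10.5,0.1,1,-0.1,0,-18],[0.3,10.5,0.1,1,-0.1,0,-18],[0.3,10.5,0.1,1,-0.1,0,-18]]' >/dev/null; python3 -c "
from h import *
from rig import *
o=get_obs();st(o);print(rel(o,(*wpiv(0,.199),.25),np.pi+A))"
```

```text
t 6.28 p [0.5218 0.2037 0.2632] xa 2.0008 tilt [-0.0038 -0.0052] F [ 2.  -0.3  0.1] w 0.0553 j [ 0.37  0.24 -0.12  1.22 -0.    1.52]
[2.73, 2.11, 0.42, -0.08, 0.01, -10.65]
```

```bash
python3 -m jog '[[0.3,2.7,2.1,0.4,0,0,-10.7],[0.3,2.7,2.1,0.4,0,0,-10.7],[0.3,2.7,2.1,0.4,0,0,-10.7],[0.3,2.7,2.1,0.4,0,0,-10.7],[0.3,2.7,2.1,0.4,0,0,-10.7]]' >/dev/null; python3 -m jog '[[0.3,0,0,0,0,0,-3.5],[0.3,0,0,0,0,0,-3.5],[0.3,0,0,0,0,0,-3.5],[0.3,0,0,0,0,0,-3.5]]' >/dev/null
python3 - <<'E'
from h import *
from rig import *
o=get_obs();st(o);print(local(o['position']),rel(o,(*wpiv(0,.199),.128),np.pi+A))
c=capture("scene");crop(c,265,155,145,150,"pics/s5.png",4)
E
```

```text
t 7.03 p [0.5428 0.3094 0.2479] xa 2.9393 tilt [ 0.0049 -0.0076] F [-0.1 -1.2  1.2] w 0.0554 j [ 0.52  0.37  0.03  1.24 -0.    0.72]
[-0.00336122  0.20331031] [-0.13, -0.11, 4.0, -0.09, -0.06, 0.1]
```

View pics/s5.png

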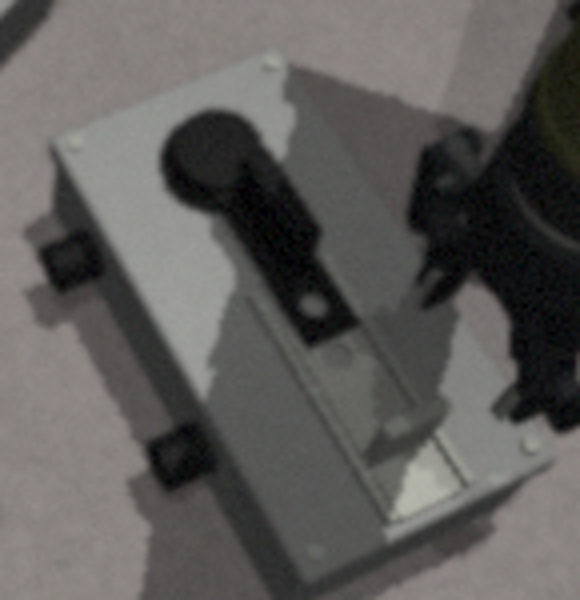

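The jaws are above the tab and straddle it along the box's long axis. The tab top is at about (440,405) and the fingers at (430,290) and (510,410), which fits their height. I go down next.

```bash
python3 -m jog '[[0.3,-0.13,-0.11,0.6,-0.1,0,0.1],[0.3,-0.13,-0.11,1.4,-0.1,0,0.1],[0.3,-0.13,-0.11,2.2,-0.1,0,0.1],[0.3,-0.13,-0.11,2.7,-0.1,0,0.1],[0.3,-0.13,-0.11,2.7,-0.1,0,0.1]]'
python3 - <<'E'
from h import *
from rig import *
o=get_obs();st(o);print(local(o['position']),rel(o,(*wpiv(0,.199),.128),np.pi+A))
c=capture("scene");crop(c,265,155,145,150,"pics/s6.png",4)
E
```

```text
time_s: 7.5
position: [0.5429, 0.3041, 0.163]
orientation: [-0.337, -3.114, 0.003]
wrist_force: [-0.4, -0.3, -0.2]
width: 0.0555
t 7.5 p [0.5429 0.3041 0.163 ] xa 2.9261 tilt [ 0.0096 -0.003 ] F [-0.4 -0.3 -0.2] w 0.0555 j [ 0.51  0.41 -0.12  1.06  0.    0.72]
[-0.00216007  0.1981663 ] [-0.08, 0.03, 1.16, -0.03, -0.11, -0.05]
```

View pics/s6.png

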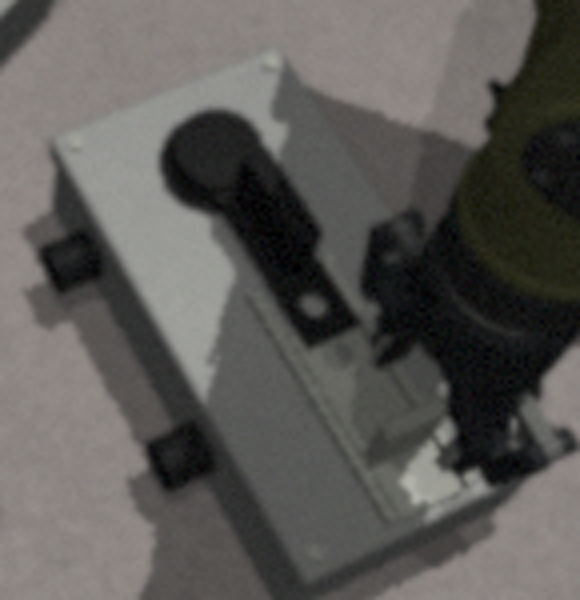

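Still centred on the tab, and the fingers clear the handle's tip. I descend the rest and close.

```bash
python3 -m jog '[[0.3,-0.08,0.03,0.6,0,-0.1,0],[0.3,-0.08,0.03,1.15,0,-0.1,0],[0.3,-0.08,0.03,1.15,0,-0.1,0],[-0.2,-0.08,0.03,1.15,0,-0.1,0],[-0.5,-0.08,0.03,1.15,0,-0.1,0]]'
python3 -m jog '[[-1,0,0,0,0,0,0],[-1,0,0,0,0,0,0],[-1,0,0,0,0,0,0],[-1,0,0,0,0,0,0],[-1,0,0,0,0,0,0]]'
python3 - <<'E'
from h import *
from rig import *
o=get_obs();st(o);l=local(o['position']);print(l,rel(o,(*wpiv(l[0],l[1]-.029),.128),np.pi+A))
c=capture("top");crop(c,90,190,155,120,"pics/t7.png")
c=capture("scene");crop(c,265,155,145,150,"pics/s7.png",4)
E
```

```text
time_s: 7.97
position: [0.5469, 0.3056, 0.1323]
orientation: [0.337, 3.121, -0.0]
wrist_force: [0.2, -0.1, -0.1]
width: 0.0325
time_s: 8.38
position: [0.548, 0.3061, 0.1344]
orientation: [0.337, 3.119, 0.002]
wrist_force: [-0.2, -0.6, 5.6]
width: 0.0091
t 8.38 p [0.548  0.3061 0.1344] xa 2.9262 tilt [-0.0047  0.0018] F [-0.2 -0.6  5.6] w 0.0091 j [ 0.51  0.43 -0.16  0.98 -0.    0.73]
[0.00237881 0.20117449] [-0.0, -0.97, 0.21, 0.02, 0.05, -0.05]
```

View pics/s7.png

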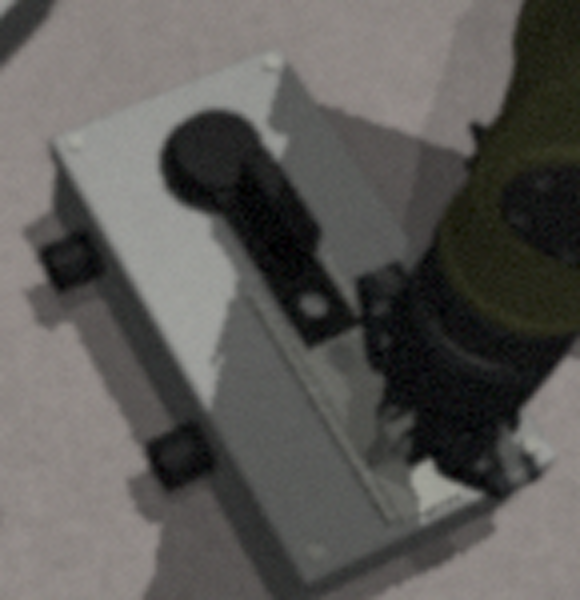

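```bash
python3 -m jog '[[-1,0,-0.25,0,0,0,0],[-1,0,-0.5,0,0,0,0],[-1,0,-0.75,0,0,0,0],[-1,0,-0.98,0,0,0,0],[-1,0,-0.98,0,0,0,0]]'
python3 - <<'E'
from h import *
from rig import *
o=get_obs();st(o);l=local(o['position']);print(l)
c=capture("top");crop(c,90,190,155,120,"pics/t8.png")
c=capture("scene");crop(c,305,205,70,60,"pics/s8.png",10)
E
```

```text
time_s: 8.9
position: [0.5414, 0.2757, 0.1344]
orientation: [0.339, 3.118, 0.0]
wrist_force: [-0.3, -1.1, -3.1]
width: 0.0094
t 8.9 p [0.5414 0.2757 0.1344] xa 2.9251 tilt [-0.0047  0.0007] F [-0.3 -1.1 -3.1] w 0.0094 j [ 0.47  0.39 -0.21  0.97 -0.    0.69]
[0.00225192 0.17001352]
```

View pics/s8.png

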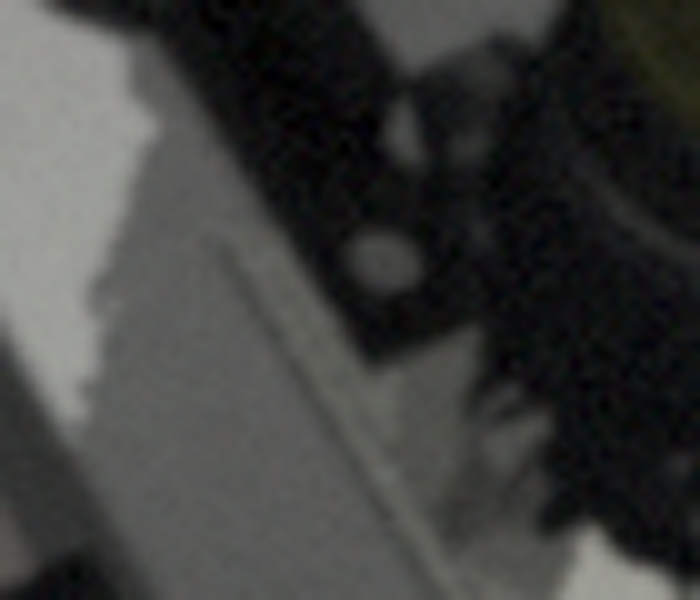

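View pics/t8.png

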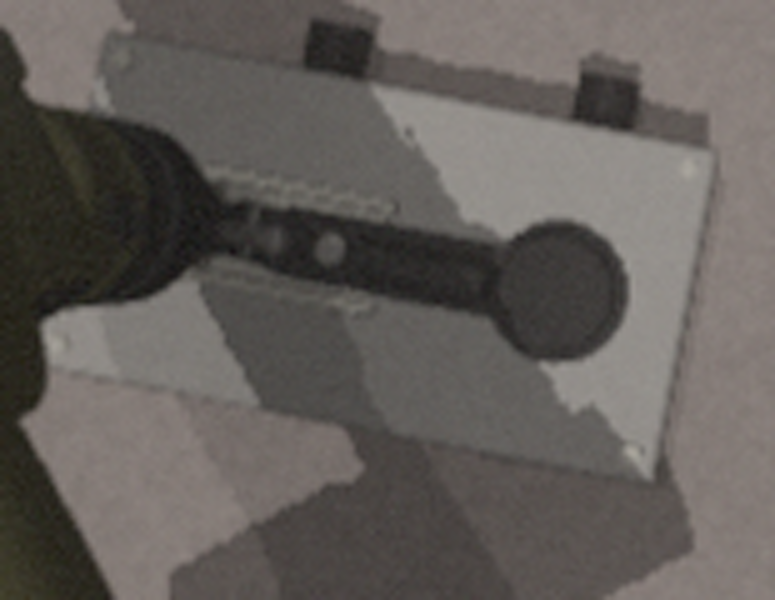

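The fingers and their shadow hide the holes: the handle hole is at (385,262) in the scene crop, in shadow. I'll release slightly, rise and back off to check.

```bash
python3 -m jog '[[-0.4,0,0,0,0,0,0],[-0.4,0,0,0,0,0,0],[-0.4,0,0,0,0,0,0],[-0.4,0,0,-1,0,0,0],[-0.4,0,0,-2,0,0,0]]'
python3 -m jog '[[-0.4,0,2,-1.5,0,0,0],[-0.4,-1,4,-3,0,0,0],[-0.4,-2,6,-3,0,0,0],[-0.4,-2,6,-3,0,0,0],[-0.4,-2,6,-3,0,0,0]]'
python3 - <<'E'
from h import *
from rig import *
o=get_obs();st(o)
c=capture("top");crop(c,90,190,155,120,"pics/t9.png");crop(c,125,215,60,45,"pics/t9z.png",12);
c=capture("scene");crop(c,265,155,145,150,"pics/s9.png",4);crop(c,305,195,70,60,"pics/s9z.png",10)
E
```

```text
time_s: 9.42
position: [0.5396, 0.2752, 0.1933]
orientation: [0.339, 3.122, -0.006]
wrist_force: [0.9, 1.2, -0.5]
width: 0.0254
time_s: 9.83
position: [0.6344, 0.4357, 0.2828]
orientation: [0.338, 3.12, -0.003]
wrist_force: [1.9, 0.4, -0.1]
width: 0.0256
t 9.83 p [0.6344 0.4357 0.2828] xa 2.9255 tilt [-0.0032 -0.0018] F [ 1.9  0.4 -0.1] w 0.0256 j [ 0.6   0.67  0.58  1.48 -0.    0.82]
```

View pics/s9.png

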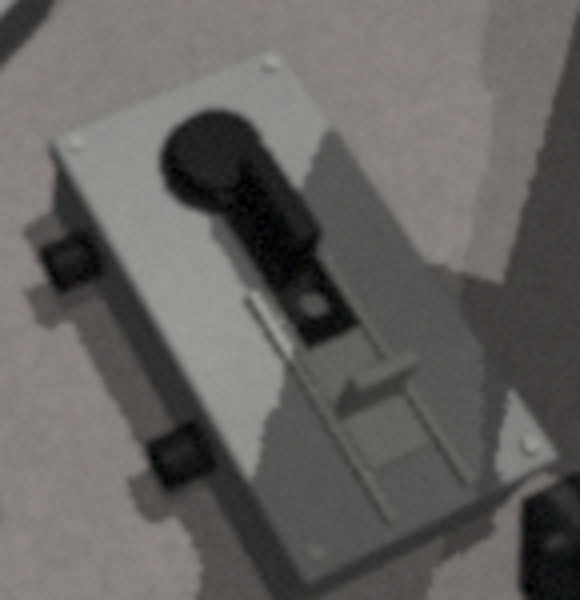

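View pics/t9z.png

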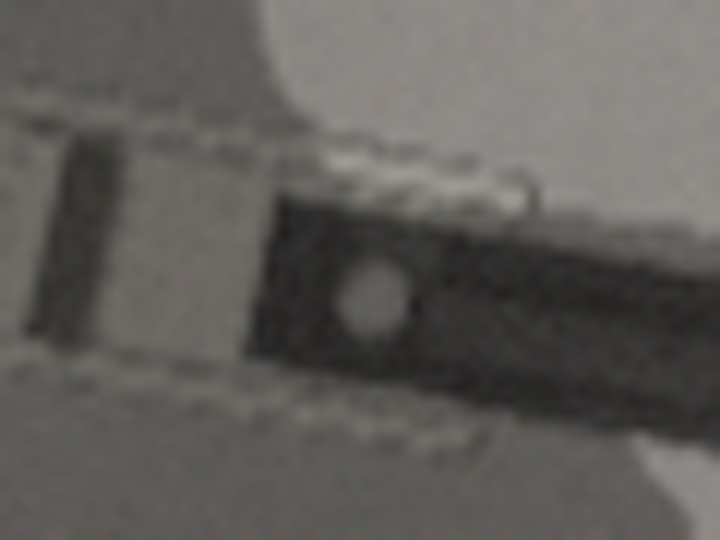

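View pics/s9z.png

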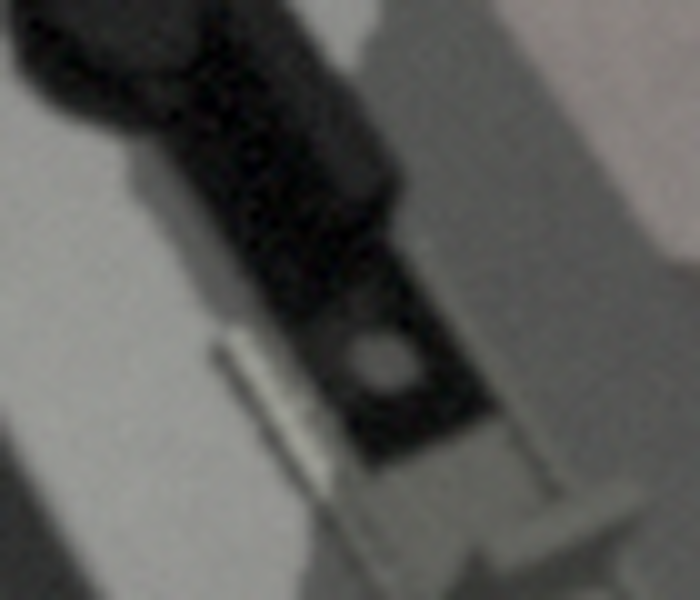

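View pics/t9.png

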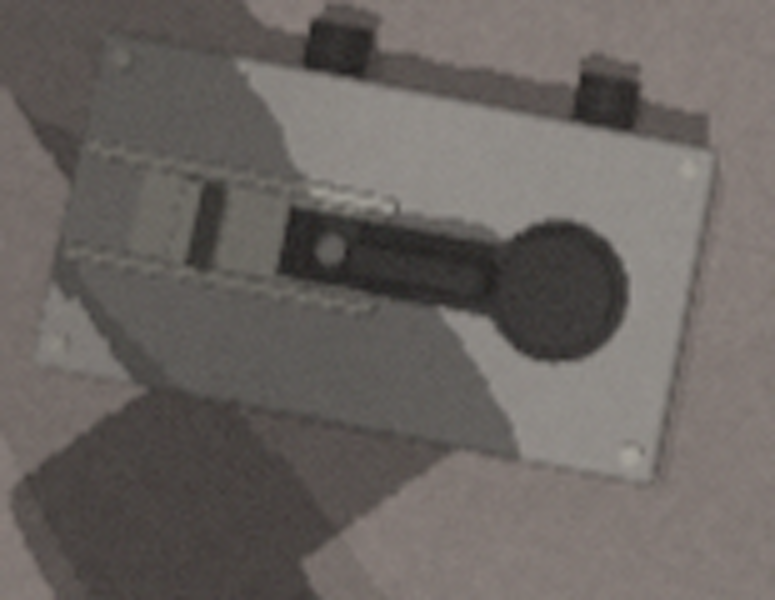

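The arm's shadow covers the holes. The handle hole is at (372,300) in the top zoom and shows only grey. I'll move the arm to where the light was good before, high over the box.

```bash
python3 -c "
from h import *
from rig import *
o=get_obs();st(o);print(rel(o,(.45,-.10,.29),np.pi+A))"
```

```text
t 9.93 p [0.6377 0.44   0.28  ] xa 2.928 tilt [-0.0045  0.0009] F [ 0.1  0.2 -0.4] w 0.0258 j [ 0.61  0.68  0.59  1.48 -0.    0.82]
[2.3, -18.92, -0.36, 0.01, 0.05, -0.03]
```

```bash
python3 -m jog '[[-0.4,2.3,-19,-0.4,0,0,0],[-0.4,2.3,-19,-0.4,0,0,0],[-0.4,2.3,-19,-0.4,0,0,0],[-0.4,2.3,-19,-0.4,0,0,0],[-0.4,2.3,-19,-0.4,0,0,0]]' | head -2; python3 -m jog '[[-0.4,1.5,-12,0,0,0,0],[-0.4,1.5,-12,0,0,0,0],[-0.4,1.5,-12,0,0,0,0],[-0.4,1.5,-12,0,0,0,0],[-0.4,1.5,-12,0,0,0,0]]' | head -2;  python3 -m jog '[[-0.4,0.7,-5.5,0,0,0,0],[-0.4,0.7,-5.5,0,0,0,0],[-0.4,0.7,-5.5,0,0,0,0],[-0.4,0.7,-5.5,0,0,0,0],[-0.4,0.7,-5.5,0,0,0,0]]' | head -2
python3 - <<'E'
from h import *
from rig import *
c=capture("top");crop(c,90,190,155,120,"pics/t10.png");crop(c,105,215,80,45,"pics/t10z.png",10);
c=capture("scene");crop(c,305,195,70,60,"pics/s10z.png",10)
E
```

```text
time_s: 10.35
position: [0.5643, 0.2349, 0.2842]
time_s: 10.77
position: [0.4947, 0.0387, 0.2842]
time_s: 11.18
position: [0.4362, -0.1234, 0.2841]
```

View pics/t10z.png

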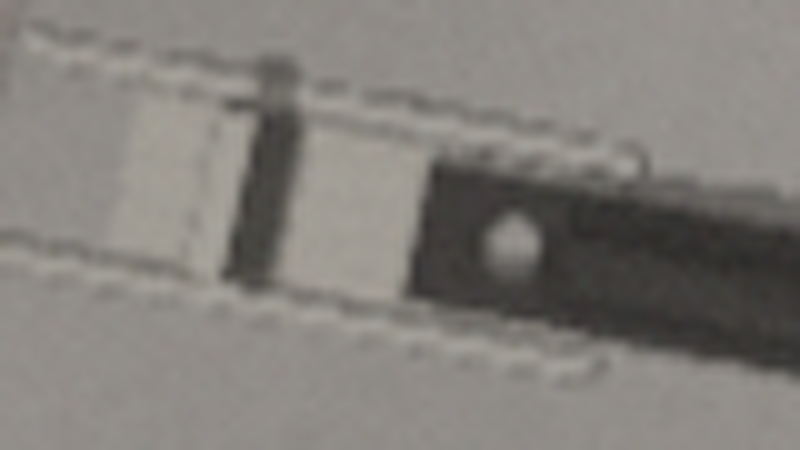

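View pics/s10z.png

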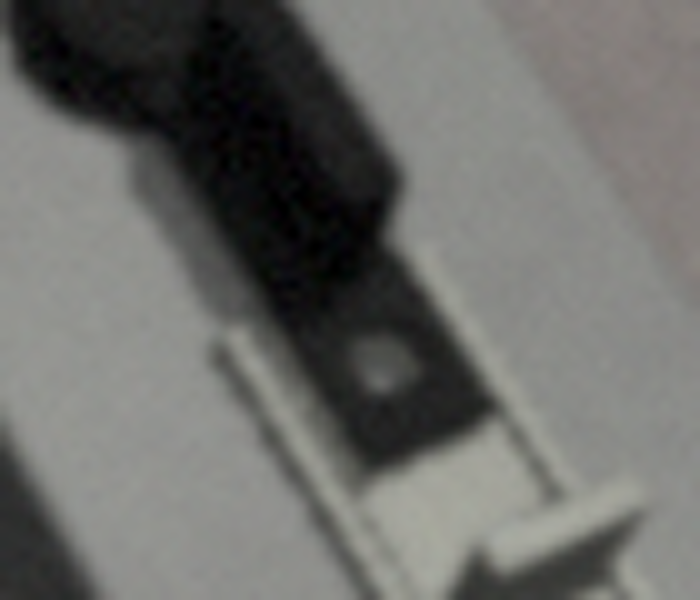

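View pics/t10.png

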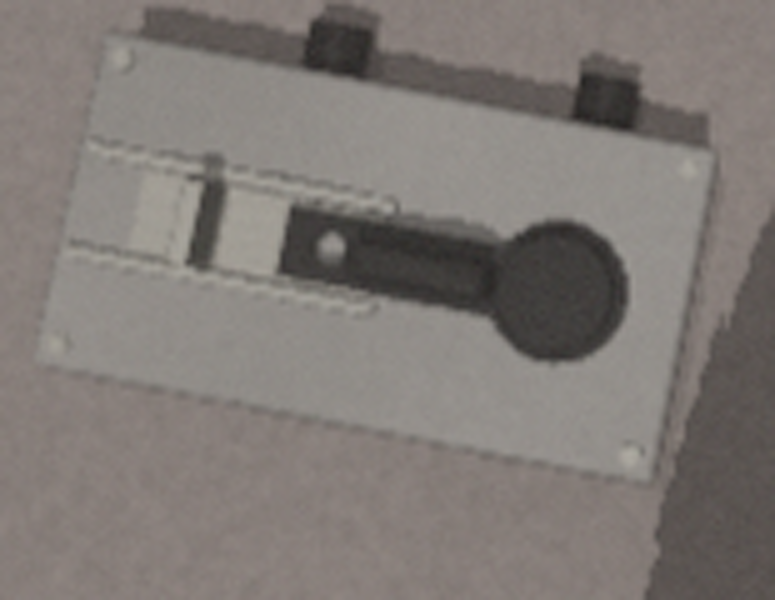

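```bash
cat > m.py <<'E'
from h import *
from rig import *
def up(g,s=8): return cv2.resize(g,None,fx=s,fy=s,interpolation=cv2.INTER_CUBIC)
def run(tag):
  for n,box,hole0,hh in(("top",(110,218,17,28),(144.0,236.8),(155.8,239.2)),("scene",(348,248,30,30),(349.1,242.4),(343,231))):
    cs=[capture(n) for _ in range(4)];c=cs[0]
    g1=np.mean([cv2.cvtColor(k["color"],cv2.COLOR_RGB2GRAY).astype(np.float32) for k in cs],0).astype(np.float32)
    g0=cv2.cvtColor(cv2.imread(f"pics/{n}0.png"),cv2.COLOR_BGR2GRAY).astype(np.float32)
    x,y,w,h=box;s=8
    t=up(g0,s)[y*s:(y+h)*s,x*s:(x+w)*s]
    sr=up(g1,s)[(y-30)*s:(y+h+30)*s,(x-35)*s:(x+w+35)*s]
    r=cv2.matchTemplate(sr,t,cv2.TM_CCOEFF_NORMED);_,m,_,l=cv2.minMaxLoc(r)
    d=np.array([l[0]/s-35,l[1]/s-30])
    ctr=np.array([x+w/2,y+h/2])
    z=.12
    D=local(at(c,ctr+d,z))-local(at(c,ctr,z))
    print(tag,n,'match',round(m,3),'dpx',d,'disp local mm',(D*1000).round(2))
    # hole centroids
    def cen(g,p,dark):
        p=np.array(p)
        for _ in range(6):
            q=cv2.getRectSubPix(up(g,s),(int(9*s)|1,int(9*s)|1),tuple(map(float,p*s+s/2-.5)))
            bg=np.median(np.r_[q[0],q[-1],q[:,0],q[:,-1]]);wgt=np.clip((bg-q if dark else q-bg)-6,0,None)
            yy,xx=np.mgrid[:q.shape[0],:q.shape[1]];rr=np.hypot(xx-q.shape[1]//2,yy-q.shape[0]//2)<4*s
            wgt=((wgt>0.35*wgt.max())&rr)*1.
            p=p+np.array([(wgt*xx).sum()/wgt.sum()-q.shape[1]//2,(wgt*yy).sum()/wgt.sum()-q.shape[0]//2])/s
        return p,wgt.sum()/s/s
    h0,a0=cen(g0,hole0,True);h1,a1=cen(g1,hh,False)
    T0=local(at(c,h0,.096));H=local(at(c,h1,.108))
    print('  tongue hole0 px',h0.round(2),'area',round(a0,1),(T0*1000).round(1),' handle hole px',h1.round(2),round(a1,1),(H*1000).round(1),
     ' now T-H mm',((T0+[0,D[1]]-H)*1000).round(1))
E
python3 -c "
from m import *
run('now')"
```

```text
now top match 0.966 dpx [12.5    2.375] disp local mm [  0.09 -29.86]
  tongue hole0 px [142.15 236.71] area 14.6 [ -0.7 144.2]  handle hole px [155.87 238.81] 23.0 [  1.  108.5]  now T-H mm [-1.7  5.8]
now scene match 0.729 dpx [12.875 20.5  ] disp local mm [ 0.53 49.23]
  tongue hole0 px [349.79 242.34] area 26.6 [ -3.8 138.6]  handle hole px [342.8  231.06] 25.7 [  0.7 111.5]  now T-H mm [-4.5 76.4]
```

Run:
```python
from h import *
for n,(x,y,w,h) in(("top",(125,220,40,32)),("scene",(335,225,45,45))):
    i=cv2.imread(f"pics/{n}0.png")[y:y+h,x:x+w]
    i=cv2.normalize(cv2.resize(i,None,fx=13,fy=13,interpolation=cv2.INTER_CUBIC),None,0,255,cv2.NORM_MINMAX)
    cv2.imwrite(f"pics/{n}0z.png",i)
```

```text
(no output)
```

View pics/top0z.png

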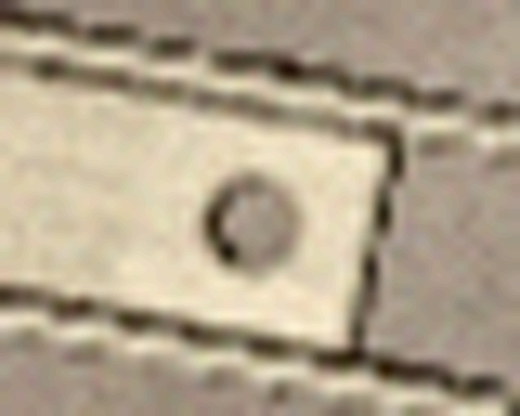

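View pics/scene0z.png

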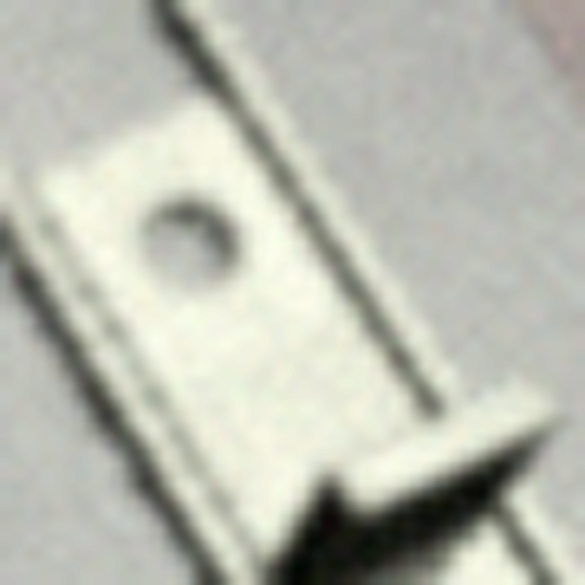

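Run:
```python
from h import *
from rig import *
for n,(x,y,w,h) in(("top",(143,227,26,24)),("scene",(330,218,26,26))):
    i=np.mean([capture(n)["color"].astype(float) for _ in range(6)],0)
    i=cv2.cvtColor(i.astype(np.float32),cv2.COLOR_RGB2BGR)[y:y+h,x:x+w]
    i=cv2.resize(i,None,fx=20,fy=20,interpolation=cv2.INTER_CUBIC)
    cv2.imwrite(f"pics/{n}11.png",np.clip((i-40)*1.5,0,255))
c=capture("top");c2=capture("scene")
for c,th,hh in((c,(143.92,236.54),(155.87,239.0)),(c2,(349.15,243.),(342.8,231.06))):
    print(local(at(c,th,.096))*1000,local(at(c,hh,.108))*1000)
```

```text
[  0.50380119 140.08322321] [  0.54254018 108.43017878]
[ -1.56250548 139.39536555] [  0.68685592 111.50271993][ WARN:0@6.390] global loadsave.cpp:1063 imwrite_ Unsupported depth image for selected encoder is fallbacked to CV_8U.
```

View pics/top11.png

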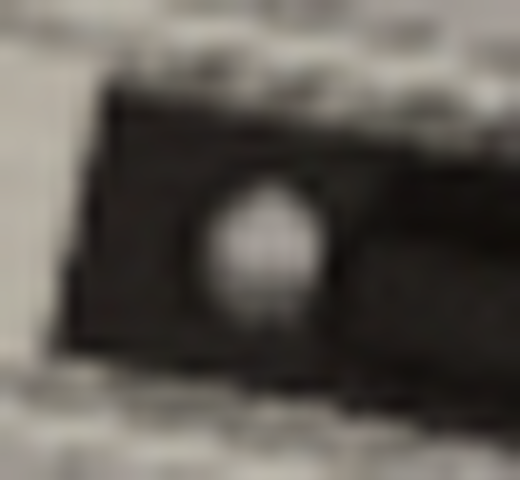

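View pics/scene11.png

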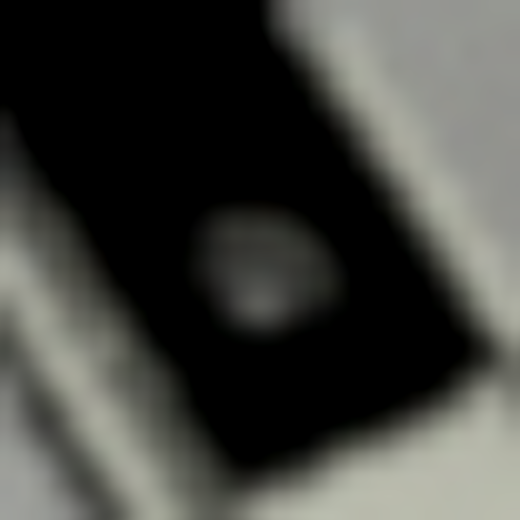

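Run:
```python
from h import *
from rig import *
c=capture("top");c2=capture("scene")
# tab points scene: top face far edge corners before/after measured in zooms
for n,c,th,hh in(('top',c,(143.92,236.54),(155.87,239.0)),('scene',c2,(349.15,243.),(342.8,231.06))):
    print(n,'T',local(at(c,th,.096))*1000,'H',local(at(c,hh,.105))*1000)
    v=c["view"];print('cam',(-v[:3,:3].T@v[:3,3]).round(3))
    H=np.r_[wpiv(0,.11),.105];print(' pred hole px of handle at off',px(c,H),'tongue@.050',px(c,np.r_[wpiv(0,.11),.096]))
# track tab by ECC-like template: scene small patch on tab top edge
g0=cv2.cvtColor(cv2.imread("pics/scene0.png"),cv2.COLOR_BGR2GRAY).astype(np.float32)
g1=np.mean([cv2.cvtColor(capture("scene")["color"],cv2.COLOR_RGB2GRAY).astype(np.float32) for _ in range(4)],0).astype(np.float32)
s=8;up=lambda g:cv2.resize(g,None,fx=s,fy=s,interpolation=cv2.INTER_CUBIC)
x,y,w,h=359,252,22,16
t=up(g0)[y*s:(y+h)*s,x*s:(x+w)*s];sr=up(g1)[(y-20)*s:(y+h)*s,(x-14)*s:(x+w+4)*s]
_,m,_,l=cv2.minMaxLoc(cv2.matchTemplate(sr,t,cv2.TM_CCOEFF_NORMED));d=np.array([l[0]/s-14,l[1]/s-20]);ctr=np.array([x+w/2,y+h/2])
print(m,d,(local(at(c2,ctr+d,.14))-local(at(c2,ctr,.14)))*1000)
```

```text
top T [  0.50380119 140.08322321] H [  0.44397787 109.00965813]
cam [0.518 0.013 1.142]
 pred hole px of handle at off [[155.42297897 239.10466127]] tongue@.050 [[156.16257065 239.11976767]]
scene T [ -1.56250548 139.39536555] H [ -0.5493666 110.572822 ]
cam [0.913 0.397 0.932]
 pred hole px of handle at off [[342.46309466 230.94708745]] tongue@.050 [[341.73701902 232.57284988]]
0.9908928275108337 [ -7.625 -11.875] [ -0.26911465 -29.37487611]
```

Run:
```python
from h import *
from rig import *
st(get_obs());cv2.imwrite("pics/fin.png",cv2.cvtColor(capture("scene")["color"],cv2.COLOR_RGB2BGR))
```

```text
t 12.68 p [ 0.4393 -0.1182  0.2841] xa 2.9289 tilt [-0.0047  0.0002] F [-0.5  0.9 -0.6] w 0.0257 j [-0.26  0.02 -0.32  1.22  0.   -0.05]
```

View pics/fin.png

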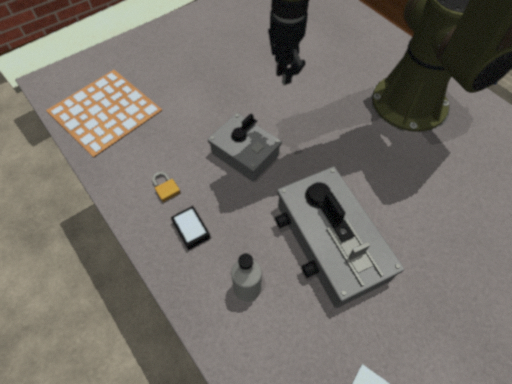

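The handle (hub at about (319,193)) points straight over the tongue, and the tongue is in under its tip. The small isolator, padlock, card box and bottle look the same as at the start, and the arm is clear of everything.

```bash
python3 -c "
from rig import *;print(close_job())"
```

```text
the job is handed in; nothing more can be done
None
```

The larger isolator is switched off, its tongue is slid in under the handle's tip, and the job is handed in. I gripped the handle's fin and swung it about 91° to off, let go, then gripped the tab and slid the tongue in by about 29.6 mm. I let go again and moved clear, at about 12.7 s on the clock.

- **Hole alignment:** the two cameras put the tongue hole +1.2 mm (top) and −0.6 mm (scene) along the box from the handle hole. Across the box they gave 0.1 mm and −1.0 mm. The views disagree by about 2 mm along the box, but their average is within about 0.5 mm.
- **What I could not see:** the picture was too coarse to see through both holes, so the alignment is worked out from how far the tongue moved.
- **Other readings:** the arm's own position showed 31.2 mm of slide against 29.6 mm in the pictures. I trusted the pictures. Two early automatic readings (the tongue hole in the top view and the tab in the scene view) were plainly wrong, so I measured those again.
- **Bystanders:** in the last picture the small isolator's switch, padlock, bottle and card box look unmoved. Contact forces I read stayed below about 6 N.

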